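Sharpening stone into its cradle, then both onto the sloping stand

ROBOT

A 6-joint arm with a two-finger parallel gripper is mounted at the origin on the work surface. World frame = base frame: x ahead of the robot, y to its left, z up, the work surface at z = 0. Lengths are in m, angles in rad, forces in N, time in s.
With the tool pointing down it reaches from about 0.375 to 0.925 m from the base axis. Payload 5.7 kg.
Tool frame: the origin (TCP) lies at the very end of the fingers, on their centre line; the grasp point (between the pads) lies 19 mm behind it (robot.tcp_to_grasp is the distance from the TCP to the grasp point, in m); x points along the fingers, y is the direction in which the jaws open and shut, and the axes are right-handed (so a half turn about x gives the same grasp; the last joint's range is limited). The gripper opens to 88 mm and grips with 3 to 60 N. Pads are 20 mm wide; open, the fingers measure 115 mm over their backs; the gripper's body (75 mm by 178 mm) begins 61 mm behind the grasp point.
Start: joints at [1.194, 0.359, 1.51, -0, 1.272, -0.115], TCP at [0.155, 0.58, 0.185] pointing down, gripper open.
Joint ranges: [-2.97, 2.97], [-1.01, 2.36], [0.21, 2.38], [-0.96, 4.11], [0.2, 2.71], [-2.98, 2.98]. Speed limits (rad/s): [2.39, 2.39, 3.14, 3.14, 3.14, 3.14].

INTERFACE

Orientations are given as a unit quaternion [w, x, y, z].
In Python, from cell import robot gives the robot as it stands. Calls block until the motion is done:
- robot.goto(position, orientation): joint-space move of the TCP to a pose.
- robot.move_l(position, rotation=None, v=0.15): straight line of the TCP; rotation=None keeps the orientation; v is the mean speed in m/s.
- robot.goto_joints(angles): joint-space move.
- robot.set_gripper(opening): finger opening in m; the grip force is fixed at half the most; returns when the fingers have stopped.
- robot.dwell(seconds).
- robot.solve_ik(position, orientation): joint angles nearest the present ones, or None.
- robot.get_state(): the state.
- robot.capture(name): name is "scene" or "side" or "wrist"; returns the picture (384x512x3 uint8, red, green, blue); there is no depth.
- robot.calibration(name): a dict with "camera_matrix" (3x3 intrinsics, pixels), "R" (3x3) and "t" (3): a world point X has camera coordinates R X + t; the wrist camera has in their place "T_tool_cam" (4x4, takes a point from camera to tool coordinates, whose origin is the TCP and whose axes are the tool frame's). Camera axes: x right, y down, z forward; pixel columns grow to the right and rows downward; lengths in m; the calibration is good to about 2 mm. A picture is of the moment at which its call begins: read the wrist's pose just before it. calibration takes no time and is no camera call.
A pose or a line that the arm cannot do raises robot.IKError and nothing moves.
- robot.hand_in(): hands the job in, once; it reports no verdict.
The state is a dict: "t": time; "qpos": joint angles; "qvel": joint speeds; "effort": joint torques, N m; "tool_pos": TCP position; "orientation": TCP orientation; "contact_force": force on the tool from outside, world axes, zero at the start; "torque": the same for the moment, N m; "opening": finger opening in m.
Only numpy, scipy, OpenCV 4.12 (cv2) and the standard library are available. Lean on these libraries where they do the work, as an engineer would, in place of code of your own. Each camera call takes 0.05 s, during which the arm holds its last target.

TASK

Set the reddish-brown sharpening stone fully down into the recess of the dark wooden cradle while the cradle lies flat on the bench; then pick up the cradle with the stone in it and fit the two as one unit onto the sloping stand, fully home in the nest with the cradle flat against the bed and the stone still seated. Put things down gently rather than dropping them, do not set the cradle on the stand without its stone, leave everything else on the bench where it is, and let go at the end.

Things in the scene. Friction and masses are not known exactly. Their poses are not given: they have to be found in the camera images.
- stone: The reddish-brown sharpening stone, a plain block 120 long (its x) by 44 wide (its y) by 32 thick (its z), about 0.25 to 0.5 kg. Origin at the centre of its underside, z up. It starts lying flat on the bench; either end may point either way.
- cradle: Dark wooden cradle, a loose tray 160 long (x) by 60 wide (y) by 20 high (z), 0.13 to 0.25 kg, same either way round; starts flat and empty on the bench. Central recess open above, 126 x 49, 10 deep, floor 10 thick (walls 5.5 at the sides, 17 at the ends). A seated stone has its underside 10 above the cradle's and stands 22 above the rim. Origin: centre of its underside, z up.
- bed: Sloping bed on top of the stand (fixed, medium-brown wood, black rubber strip). Origin: centre of its surface, 78 above the bench. x runs up the slope, z stands square out of the bed, 25 degrees from vertical, leaning roughly towards the robot. Nest for the cradle: 168 (x) by 66 (y), centred here. A cradle fully home has its origin here and its axes along these, either way round.
- stand: Fixed stand with the bed: base 190 x 100 x 14, top of the upper end about 129 high. Origin: centre of its underside, x level, to the high end. The nest has an end stop at each end and side cheeks only at the corners (bed x 56 to 84 either side), all 10 thick, 12 high. Between bed x -56 and +56 the bed is a spine 44 wide, 14 thick: room for fingers beside the cradle.
- grey_stone: Bystander: a grey sharpening stone, 150 x 50 x 25, too large for the cradle. Origin at the centre of its underside, x along its length.
- brush: Bystander: a bench brush lying flat. Origin under its middle, x along its length.
- spray: Bystander: a blue bottle, 60 across, 160 high. Origin at the centre of its underside.
- glue: Bystander: a white bottle with an orange cap, 56 across, 150 high. Origin at the centre of its underside.
- jar: Bystander: an amber jar, 66 across, 75 high. Origin at the centre of its underside.
- square: Bystander: a try square lying flat, wooden stock 100 long, steel blade 140 long, 18 high. Origin under the middle of the stock; the blade runs to its -x.
- offcut: Bystander: a wooden offcut with dovetail pins, about 118 x 70 x 22. Origin under its middle.
- mallet: Bystander: a wooden mallet lying flat, 260 long, head 55 high. Origin under its middle; the head lies to its +x.

How it is judged:
On the way, in this order (a step that is already met when the one before it is completed fails the run):
1. The stone is seated in the cradle's recess while the cradle lies flat on the bench (x of stone in the frame of cradle between -0.006 and 0.006 m and y of stone in the frame of cradle between -0.005 and 0.005 m and z of stone in the frame of cradle between 0.007 and 0.013 m and angle between the z axis of stone and the z axis of cradle, either way round below 0.05 rad and angle between the x axis of stone and the x axis of cradle, either way round below 0.15 rad and height (world z) of cradle below 0.006 m and angle between cradle's own z axis and vertical below 0.06 rad), for 0.2 s.
2. The cradle, carried with the stone seated in it, is home in the nest of the sloping bed (x of stone in the frame of cradle between -0.006 and 0.006 m and y of stone in the frame of cradle between -0.005 and 0.005 m and z of stone in the frame of cradle between 0.007 and 0.013 m and angle between the z axis of stone and the z axis of cradle, either way round below 0.05 rad and angle between the x axis of stone and the x axis of cradle, either way round below 0.15 rad and x of cradle in the frame of bed between -0.008 and 0.008 m and y of cradle in the frame of bed between -0.006 and 0.006 m and z of cradle in the frame of bed between -0.003 and 0.003 m and angle between the z axis of cradle and the z axis of bed, either way round below 0.05 rad and angle between the x axis of cradle and the x axis of bed, either way round below 0.15 rad), for 0.2 s.
At the end, for the whole second after the job is handed in: Cradle at rest in the bed's nest (origin within 8 mm along, 6 mm across, 3 mm square to the bed; faces within 0.05 rad, length within 0.15 rad) and stone at rest in the recess (6 mm along, 5 mm across, 3 mm in height; same angles) (all of step 2 and linear speed of each of stone, cradle below 0.02 m/s and angular speed of each of cradle, stone below 0.1 rad/s); the robot touches nothing.
It fails at once if The cradle is set in the nest without the stone seated in it ((x of cradle in the frame of bed between -0.008 and 0.008 m and y of cradle in the frame of bed between -0.006 and 0.006 m and z of cradle in the frame of bed between -0.003 and 0.003 m and angle between the z axis of cradle and the z axis of bed, either way round below 0.05 rad and angle between the x axis of cradle and the x axis of bed, either way round below 0.15 rad) and not (x of stone in the frame of cradle between -0.006 and 0.006 m and y of stone in the frame of cradle between -0.005 and 0.005 m and z of stone in the frame of cradle between 0.007 and 0.013 m and angle between the z axis of stone and the z axis of cradle, either way round below 0.05 rad and angle between the x axis of stone and the x axis of cradle, either way round below 0.15 rad)).
It fails at once if The stone is dropped (falls free faster than 0.7 m/s, some 25 mm) (linear speed of stone above 0.7 m/s and contact force between stone and the fingers below 0.05 N and contact force between stone and cradle below 0.05 N).
It fails at once if The cradle is dropped (falls free faster than 0.7 m/s, some 25 mm) (linear speed of cradle above 0.7 m/s and contact force between cradle and the fingers below 0.05 N).
It fails at once if A bystander is moved more than 30 mm (distance of any of grey_stone, brush, spray, glue, jar, square, offcut, mallet from where it was at the start of the episode above 0.03 m).
It also fails if it takes over 58 s, if anything falls off the work surface, if the arm or the gripper's body presses on something with over 40 N, if the wrist force passes 120 N, or if a joint passes its speed limit or range.

## Working session

There is one attempt and no reset: what is moved stays moved. The work goes in short steps, each a Python script; the robot and the scene stay as the last script left them, time stands still between calls to the robot, and variables do not carry over. Pictures are saved under pics/ and viewed, and the job is handed in when it is done.

```bash
ls; mkdir -p pics; python3 - <<'E'
from cell import robot
import cv2,numpy as np
np.set_printoptions(precision=4,suppress=True)
for n in ["scene","side","wrist"]:
    s=robot.get_state(); im=robot.capture(n); cv2.imwrite(f"pics/{n}0.png",im[:,:,::-1]); print(n,robot.calibration(n))
print(s)
E
```

```text
pics
scene {'camera_matrix': array([[472.3986,   0.    , 262.3917],
       [  0.    , 472.3986, 184.8265],
       [  0.    ,   0.    ,   1.    ]]), 'R': array([[ 0.7631,  0.6461,  0.0111],
       [ 0.5133, -0.5956, -0.6178],
       [-0.3926,  0.4772, -0.7862]]), 't': array([-0.4149, -0.2224,  2.0557])}
side {'camera_matrix': array([[358.3243,   0.    , 258.4614],
       [  0.    , 358.3243, 194.579 ],
       [  0.    ,   0.    ,   1.    ]]), 'R': array([[ 0.8779, -0.4784, -0.0189],
       [-0.3292, -0.5745, -0.7494],
       [ 0.3476,  0.6642, -0.6618]]), 't': array([-0.4892,  0.248 ,  1.2009])}
wrist {'camera_matrix': array([[285.1338,   0.    , 254.6034],
       [  0.    , 285.1338, 190.7515],
       [  0.    ,   0.    ,   1.    ]]), 'T_tool_cam': array([[ 0.0006, -0.2428,  0.9701, -0.1981],
       [ 1.    ,  0.0005, -0.0005,  0.0007],
       [-0.0004,  0.9701,  0.2428, -0.0638],
       [ 0.    ,  0.    ,  0.    ,  1.    ]])}
{'t': 0.1, 'qpos': array([ 1.1939,  0.3594,  1.5113, -0.    ,  1.2725, -0.1151]), 'qvel': array([-0.0006, -0.0002, -0.0039, -0.0017, -0.0012, -0.0004]), 'effort': array([  0.0006, -51.6362, -27.1405,   0.0679,   0.0277,  -0.    ]), 'tool_pos': array([0.155 , 0.5789, 0.1842]), 'orientation': array([ 0.7009,  0.0917,  0.7012, -0.0929]), 'contact_force': array([-0.5296, -1.0038, -0.0656]), 'torque': array([-0.0254,  0.0116, -0.0094]), 'opening': 0.08785888917028767}
```

View pics/scene0.png

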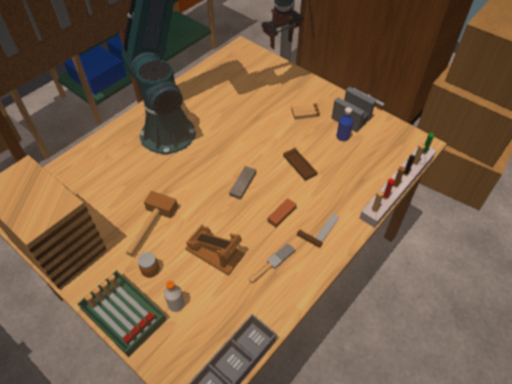

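View pics/side0.png

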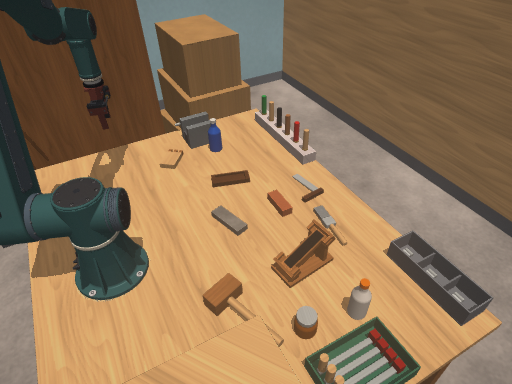

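View pics/wrist0.png

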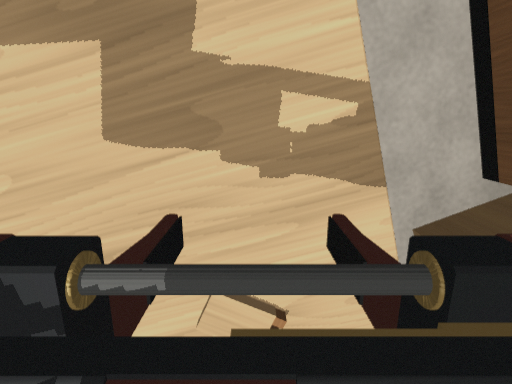

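The scene view shows the grey stone at about (243,182), the cradle (300,164), the red stone (282,212) and the stand (216,248). The side view shows the cradle at (230,178), the stone (280,203) and the stand (303,255). The wrist camera sees only bare bench. I'll get rough positions first, then take close wrist views.

```bash
cat > h.py <<'E'
from cell import robot
import numpy as np, cv2
from scipy.spatial.transform import Rotation as Rn
np.set_printoptions(precision=4,suppress=True)
def q2R(q): return Rn.from_quat([q[1],q[2],q[3],q[0]]).as_matrix()
def R2q(R):
    q=Rn.from_matrix(R).as_quat(); return np.array([q[3],q[0],q[1],q[2]])
def cam(name,pos=None,q=None):
    c=robot.calibration(name); K=c['camera_matrix']
    if name!='wrist': return K,np.array(c['R']),np.array(c['t'])
    T=np.eye(4);T[:3,:3]=q2R(q);T[:3,3]=pos
    Tc=np.linalg.inv(T@c['T_tool_cam']); return K,Tc[:3,:3],Tc[:3,3]
def bp(C,uv,z):
    K,R,t=C; uv=np.atleast_2d(uv).astype(float)
    d=(np.linalg.inv(K)@np.c_[uv,np.ones(len(uv))].T).T@R; o=-R.T@t
    return o+d*((z-o[2])/d[:,2])[:,None]
def proj(C,X):
    K,R,t=C; x=(np.atleast_2d(X)@R.T+t)@K.T; return x[:,:2]/x[:,2:]
def tri(Cs,uvs):
    from scipy.optimize import least_squares
    f=lambda X: np.concatenate([proj(C,X)[0]-uv for C,uv in zip(Cs,uvs)])
    x0=bp(Cs[0],uvs[0],0.03)[0]; r=least_squares(f,x0); return r.x,r.fun
def down(yaw):  # tool x down, tool y (jaw) at world yaw
    x=np.array([0,0,-1.]);y=np.array([np.cos(yaw),np.sin(yaw),0]);return np.c_[x,y,np.cross(x,y)]
def shot(name,fn,scale=1):
    s=robot.get_state(); im=robot.capture(name)[:,:,::-1].copy()
    np.savez('pics/'+fn+'.npz',pos=s['tool_pos'],q=s['orientation'],im=im)
    cv2.imwrite('pics/'+fn+'.png',im); return im,cam(name,s['tool_pos'],s['orientation'])
def load(fn,name='wrist'):
    d=np.load('pics/'+fn+'.npz'); return d['im'],cam(name,d['pos'],d['q'])
E
python3 - <<'E'
from h import *
for n,pts in dict(scene=[(300,164),(282,212),(216,248),(243,182)],side=[(230,178),(280,203),(303,255),(229,219)]).items():
    print(n,bp(cam(n),pts,0.02))
s=robot.get_state();print(q2R(s['orientation']))
K,R,t=cam('scene')
for n in ['scene','side']:
    im=cv2.imread(f'pics/{n}0.png')
    c=im[140:290,170:345] if n=='scene' else im[150:300,180:355]
    cv2.imwrite(f'pics/{n}0z.png',cv2.resize(c,None,fx=4,fy=4,interpolation=cv2.INTER_CUBIC))
E
```

```text
scene [[ 0.5536  0.2258  0.02  ]
 [ 0.6474 -0.0083  0.02  ]
 [ 0.5668 -0.2833  0.02  ]
 [ 0.4398  0.0036  0.02  ]]
side [[ 0.5395  0.219   0.02  ]
 [ 0.6426 -0.0198  0.02  ]
 [ 0.5766 -0.278   0.02  ]
 [ 0.4321 -0.0006  0.02  ]]
[[-0.0006  0.2588  0.9659]
 [-0.0014  0.9659 -0.2588]
 [-1.     -0.0015 -0.0002]]
```

View pics/scene0z.png

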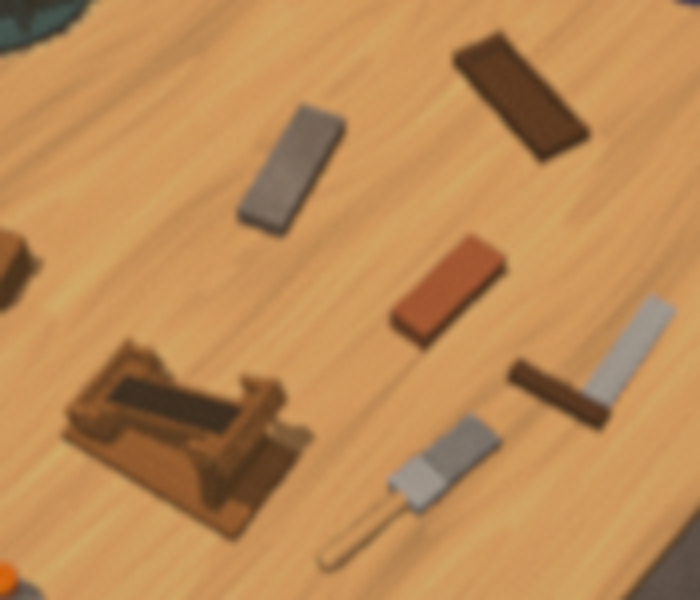

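View pics/side0z.png

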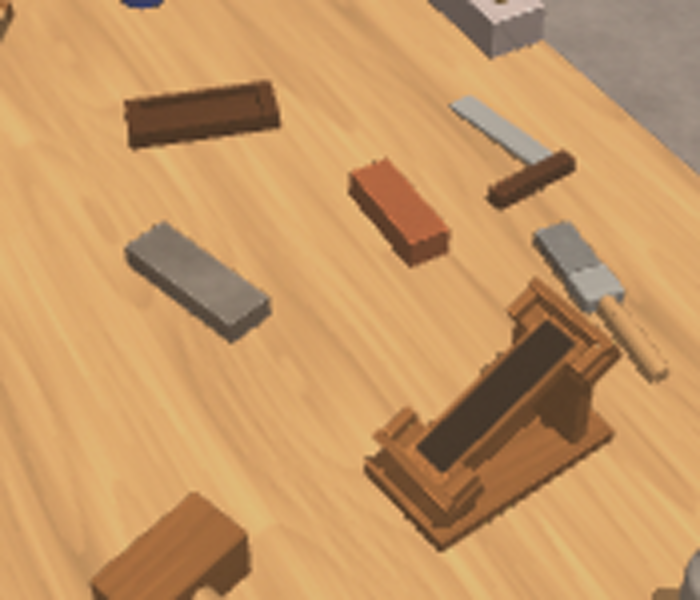

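The close-ups show the cradle's length roughly along the scene diagonal, and the bed rising away from the robot. Next come two wrist views per object, with the camera offset to either side.

```bash
python3 - <<'E'
from h import *
objs=dict(cr=(0.546,0.222,0.16),st=(0.645,-0.014,0.16),sd=(0.572,-0.281,0.24))
for n,(x,y,z) in objs.items():
    a=np.arctan2(y,x); R=down(a+np.pi/2)
    for k,s in enumerate((0.05,-0.05)):
        p=np.array([x,y,0])+0.064*R[:,2]+s*R[:,1]; p[2]=z
        try:
            if k==0: robot.goto(p,R2q(R))
            else: robot.move_l(p,v=0.2)
        except robot.IKError as e: print(n,k,e); continue
        robot.dwell(0.2)
        im,C=shot('wrist',f'{n}{k}'); st=robot.get_state(); print(n,k,st['t'],st['tool_pos'],p,st['qpos'])
for n in objs:
    im=np.hstack([cv2.imread(f'pics/{n}{k}.png')[:270,60:460] for k in (0,1)]); cv2.imwrite(f'pics/{n}01.png',im)
E
```

```text
cr 0 2.275 [0.5861 0.2931 0.1601] [0.5865 0.2924 0.16  ] [ 0.3584  0.4586  1.4121  0.0001  1.2707 -1.5997]
cr 1 3.175 [0.6236 0.201  0.16  ] [0.6241 0.1998 0.16  ] [ 0.2062  0.4586  1.4123  0.0002  1.2708 -1.7523]
st 0 4.1917 [0.7095 0.0365 0.1602] [0.7101 0.0346 0.16  ] [-0.0459  0.5372  1.2741  0.0003  1.3304 -1.5976]
st 1 5.0917 [ 0.7079 -0.064   0.16  ] [ 0.7079 -0.0654  0.16  ] [-0.1874  0.5379  1.2734  0.0003  1.3304 -1.7381]
sd 0 6.2333 [ 0.6518 -0.2626  0.2392] [ 0.6515 -0.2643  0.24  ] [-0.4814  0.4733  1.1908  0.0003  1.4787 -1.5979]
sd 1 7.1333 [ 0.608  -0.3529  0.2401] [ 0.6074 -0.3541  0.24  ] [-0.6242  0.4725  1.1902  0.0003  1.4789 -1.7399]
```

View pics/cr01.png

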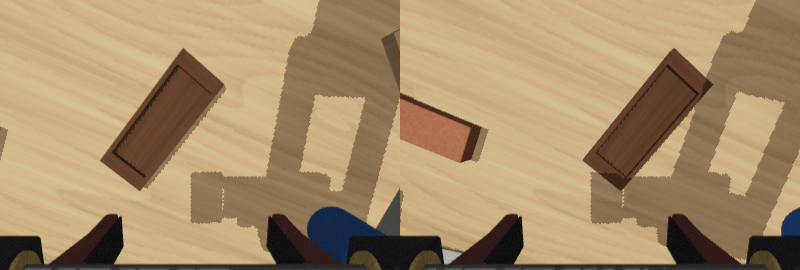

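View pics/st01.png

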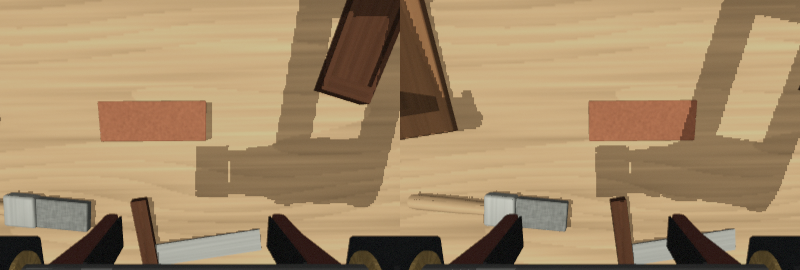

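View pics/sd01.png

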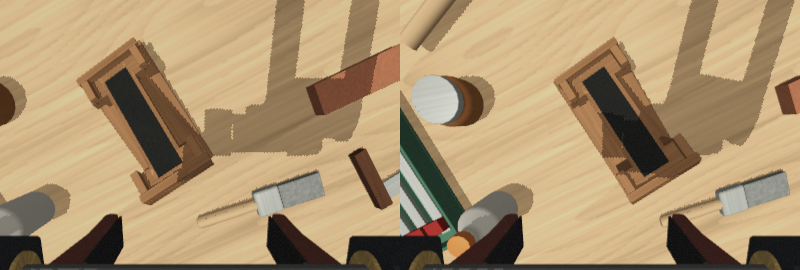

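The wrist views are clear: the cradle spans about (222,50)–(160,190) full-frame, the stone top (158,101)–(266,140), and the stand nest is visible. I'll zoom in to read the corners.

```bash
python3 - <<'E'
import cv2,numpy as np
# crop origin/size per image -> x4 zoom, with grid ticks each 10 px
C=dict(cr0=(150,40),cr1=(230,40),st0=(140,60),st1=(230,60),sd0=(125,30),sd1=(205,30))
for n,(x,y) in C.items():
    w,h=(150,175) if n[:2]!='st' else (150,100)
    im=cv2.imread(f'pics/{n}.png')[y:y+h,x:x+w]
    f=4 if h>150 else 5
    if h>150: f=3.4
    z=cv2.resize(im,None,fx=f,fy=f,interpolation=cv2.INTER_CUBIC)
    for i in range(0,w,10): cv2.putText(z,str(x+i),(int(i*f),8),0,.28,(255,0,0),1); cv2.line(z,(int((i+.5)*f),10),(int((i+.5)*f),14),(255,0,0),1)
    for i in range(0,h,10): cv2.putText(z,str(y+i),(0,int((i+.5)*f)+3),0,.28,(255,0,0),1)
    cv2.imwrite(f'pics/{n}z.png',z)
for a in ('cr','st','sd'):
    A=cv2.imread(f'pics/{a}0z.png');B=cv2.imread(f'pics/{a}1z.png')
    if a=='st': o=np.vstack([A,B])[:, :]
    else: o=None
    if o is not None: o=cv2.resize(o,(450,600)); 
E
```

```text
(no output)
```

View pics/cr0z.png

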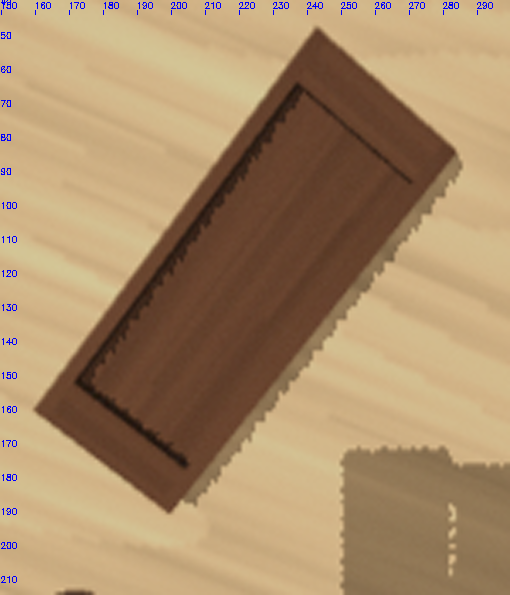

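View pics/cr1z.png

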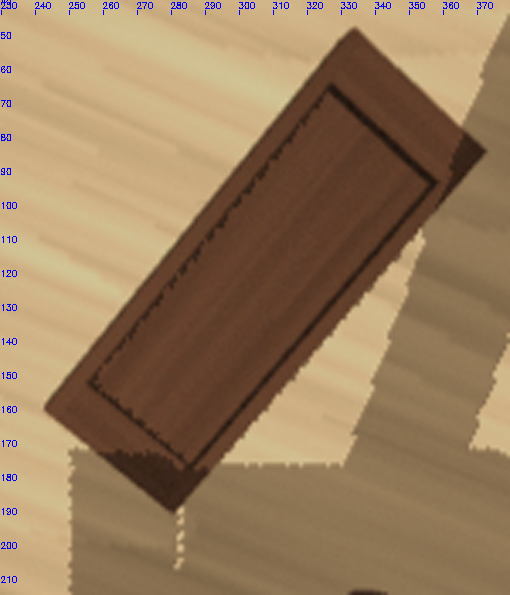

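View pics/st0z.png

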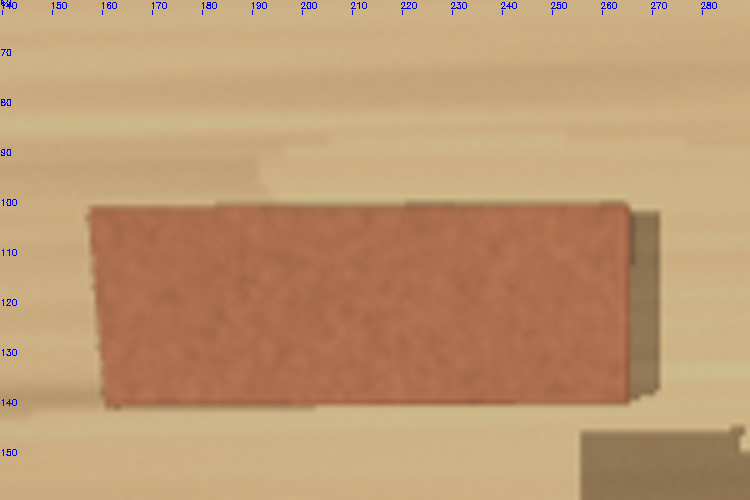

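View pics/st1z.png

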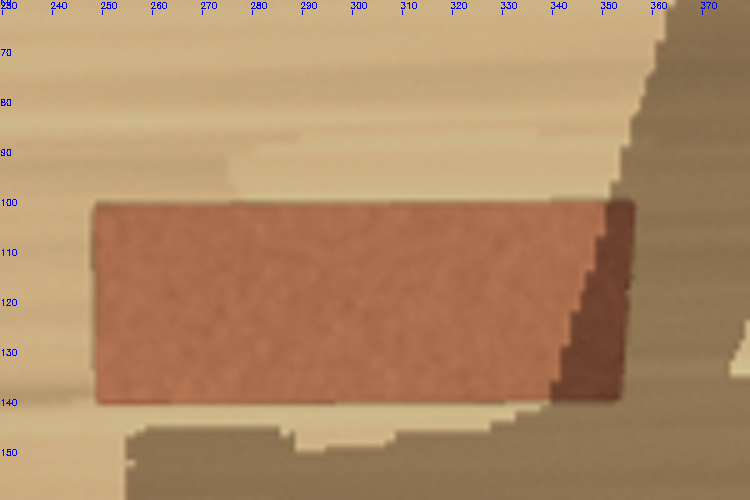

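View pics/sd0z.png

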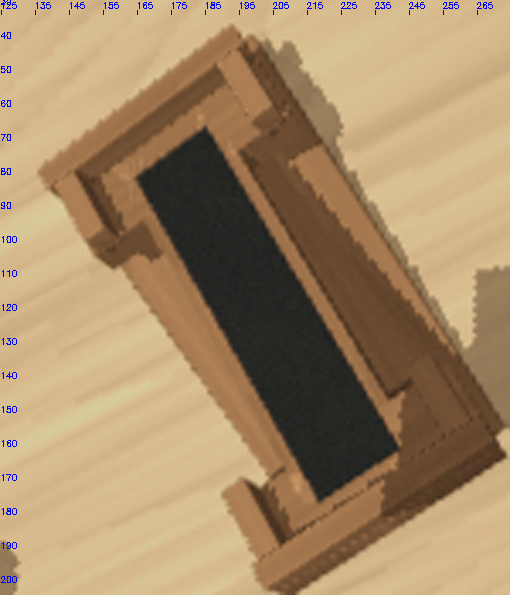

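View pics/sd1z.png

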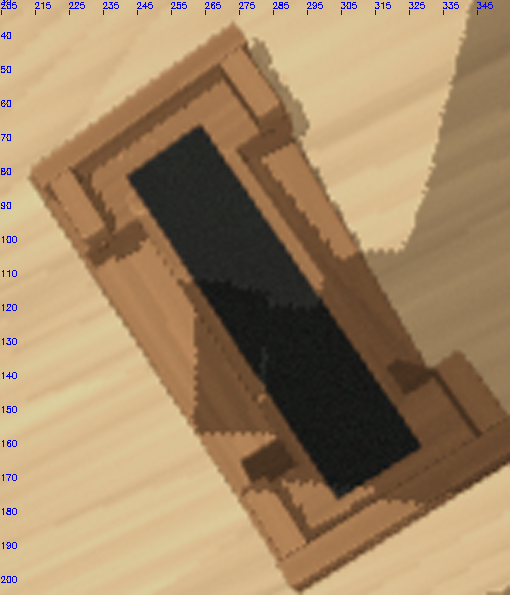

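The corners read cleanly, so I'll fit the poses with the heights left free.

```bash
cat > fit.py <<'E'
from h import *
from scipy.optimize import least_squares
O=dict(cr0=(150,40,3.4),cr1=(230,40,3.4),st0=(140,60,5),st1=(230,60,5),sd0=(125,30,3.4),sd1=(205,30,3.4))
def px(n,p): x,y,f=O[n]; return np.array(p,float)/f+[x-.5,y-.5]
Rz=lambda a:Rn.from_euler('z',a).as_matrix()
def fit(views,p0,z=None):
    def f(p):
        r=[]
        for n,m,u in views: r.append((proj(load(n)[1],m@Rz(p[3]).T+p[:3])-px(n,u)).ravel())
        return np.concatenate(r)
    s=least_squares(f,p0,loss='soft_l1'); return s.x,f(s.x).reshape(-1,2)
if __name__=='__main__':
    # stone top rect: image order TL,TR,BR,BL ; x axis toward image right(+y)
    T=np.array([[-60,22,0],[60,22,0],[60,-22,0],[-60,-22,0.]])/1000
    v=[('st0',T,[(90,207),(628,205),(629,403),(105,404)]),('st1',T,[(93,203),(635,202),(621,402),(97,404)])]
    # image right=+y, image down=+x: model x along +y => yaw ~90deg, model y -> -x world = image up : ok
    x,r=fit(v,[.645,-.014,.032,1.55]); print('stone top',x,'\n',r.T)
    # cradle rim: x axis pointing image up-right ~ A/B end
    o=np.array([[80,30,20],[80,-30,20],[-80,-30,20],[-80,30,20]])/1000; i=np.array([[63,24.5,20],[63,-24.5,20],[-63,-24.5,20],[-63,24.5,20]])/1000
    v=[('cr0',np.vstack([o[[0,3]],i]),[(317,28),(36,409),(300,85),(412,183),(187,467),(77,381)]),
       ('cr1',np.vstack([o[[0,1,2]],i]),[(355,28),(487,150),(174,513),(331,86),(436,183),(190,467),(90,383)])]
    x,r=fit(v,[.546,.222,.0,2.3]); print('cradle',x,'\n',r.T)
    S0=[(136,178),(207,127),(400,450),(319,502)];S1=[(127,178),(201,126),(421,447),(338,498)]
    X=[]
    for a,b in zip(S0,S1):
        q,e=tri([load('sd0')[1],load('sd1')[1]],[px('sd0',a),px('sd1',b)]); X.append(q); print('strip',q,e)
    X=np.array(X); c=X.mean(0); lo=(X[0]+X[1])/2; hi=(X[2]+X[3])/2; d=hi-lo
    print('centre',c,'slope',np.degrees(np.arctan2(d[2],np.hypot(d[0],d[1]))),'yaw',np.arctan2(d[1],d[0]),'len',np.linalg.norm(d),'w',np.linalg.norm(X[0]-X[1]))
    for a,b in [((38,173),(30,175)),((238,28),(235,25)),((258,575),(297,592))]:
        print('stop',*tri([load('sd0')[1],load('sd1')[1]],[px('sd0',a),px('sd1',b)]))
    print(load('st0')[1][0].shape)
E
python3 fit.py
```

```text
stone top [ 0.6462 -0.0088  0.0274  1.5551] 
 [[-0.0882  0.588   0.1356  0.1979 -0.0096  0.0024 -0.3766 -0.4381]
 [-0.3546 -0.2789  0.3446  0.4485  0.0227 -0.245   0.0373  0.0746]]
cradle [ 0.5457  0.2345 -0.0047  2.8436] 
 [[ 0.4145  0.1355 -0.2725  0.393   0.3363 -0.0439 -0.378  -0.5015 -0.2507
  -0.1609  0.4921  0.6594 -0.8712]
 [-0.0436 -0.0651 -0.5198 -0.0563  0.2413  0.1282  0.0957  0.8177  0.0245
  -0.6778  0.0937  0.3734 -0.343 ]]
strip [ 0.5011 -0.3178  0.0446] [-0.0001  0.2228 -0.0001 -0.2231]
strip [ 0.497  -0.2845  0.0446] [-0.0001  0.0801 -0.     -0.0802]
strip [ 0.6311 -0.2674  0.1076] [-0.0002 -0.1112  0.0003  0.1114]
strip [ 0.6346 -0.3002  0.1094] [-0.0006 -0.2548  0.0008  0.2554]
centre [ 0.566  -0.2925  0.0766] slope 25.330525022148525 yaw 0.12892216548606072 len 0.14927445193085903 w 0.0335365868296181
stop [ 0.4837 -0.3503  0.0455] [-0.0002  0.5012 -0.0003 -0.5017]
stop [ 0.4708 -0.2577  0.0402] [ 0.0004 -0.2194 -0.0001  0.2195]
stop [ 0.647  -0.3251  0.1368] [ 0.0082  2.8602 -0.0109 -2.8677]
(3, 3)
```

The fitted heights come out about 5 mm low in both stone and cradle views, so that is a constant wrist-camera error. To cancel it, I'll measure again with the tool in exactly the orientations I'll use for grasping and placing.

```bash
cat > poses.py <<'E'
from h import *
def orient(a,tilt=0.0):
    # tool z along length direction a (horizontal) tilted up by tilt; tool x = -normal
    z=np.array([np.cos(a)*np.cos(tilt),np.sin(a)*np.cos(tilt),np.sin(tilt)])
    n=np.array([-np.cos(a)*np.sin(tilt),-np.sin(a)*np.sin(tilt),np.cos(tilt)])
    return np.c_[-n,np.cross(z,-n),z]
BED=np.array([.566,-.2925,.078]); TILT=np.radians(25)
E
python3 - <<'E'
from poses import *
R=orient(.129,TILT); 
for n,c,R,h in [('sdg',BED,R,.12),('crg',np.array([.5457,.2345,0]),orient(2.8436-np.pi),.12),('stg',np.array([.6462,-.0088,0]),orient(1.5551-np.pi),.12)]:
    p=c+.064*R[:,2]-h*R[:,0]
    try: robot.goto(p,R2q(R))
    except robot.IKError as e: print(n,e); continue
    robot.dwell(.3); shot('wrist',n); s=robot.get_state(); print(n,s['t'],s['tool_pos']-p,s['qpos'])
C=dict(sdg=(180,10),crg=(190,20),stg=(200,40))
for n,(x,y) in C.items():
    w,h=(130,190);f=3.15
    im=cv2.imread(f'pics/{n}.png')[y:y+h,x:x+w]
    z=cv2.resize(im,None,fx=f,fy=f,interpolation=cv2.INTER_CUBIC)
    cv2.imwrite(f'pics/{n}z.png',z)
E
```

```text
sdg 8.4083 [ 0.0005 -0.0001  0.    ] [-0.8048  0.2363  1.72    0.4278  0.9599 -2.7132]
crg 10.6417 [ 0.0002 -0.0005  0.0001] [ 0.2335  0.4804  1.4822 -0.      1.1788 -1.0385]
stg 12.1083 [0.0001 0.0008 0.    ] [-0.2174  0.4875  1.4697  0.      1.1843 -0.2031]
```

View pics/sdgz.png

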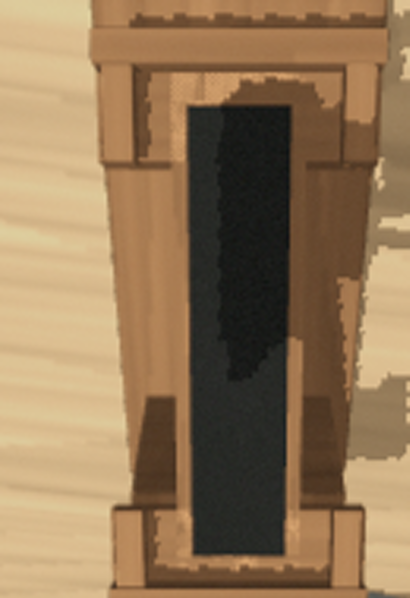

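View pics/crgz.png

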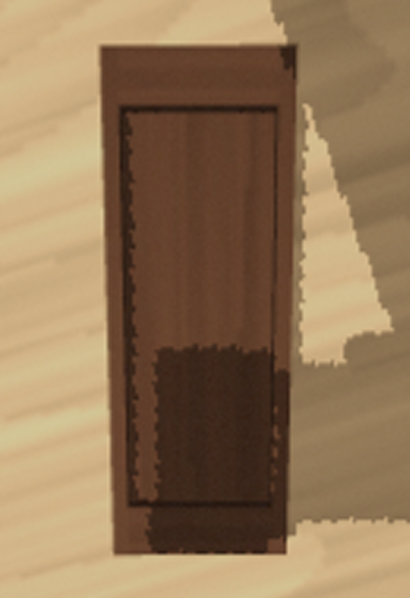

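View pics/stgz.png

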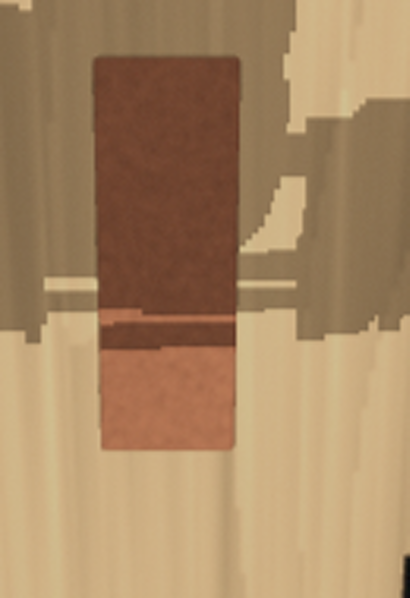

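The three aligned views are crisp: the nest is square in the picture, with the strip at columns 240–272, and the cradle and stone are both upright. I'll fit poses from these.

```bash
cat > fit2.py <<'E'
from poses import *
from scipy.optimize import least_squares
def px(p,o): return np.array(p,float)/3.15+np.array(o)-.5
def go(n,M,U,o,R0,p0,free):
    C=load(n)[1]; U=px(U,o); M=np.array(M,float)/1000; R0=np.array(R0)
    p0=np.array(p0,float)
    def full(v): p=p0.copy(); p[free]=v; return p
    def f(v):
        p=full(v); R=Rn.from_euler('zyx',p[3:6]).as_matrix()
        return (proj(C,M@R.T+p[:3])-U).ravel()
    s=least_squares(f,p0[free],loss='soft_l1'); r=f(s.x).reshape(-1,2); return full(s.x),r
t=-TILT  # rot about y by -tilt raises x
B=[[-56,-43,12],[-56,-33,12],[-56,33,12],[-56,43,12],[56,-43,12],[56,-33,12],[56,33,12],[56,43,12],
   [-74.7,-16.8,0],[-74.7,16.8,0],[74.7,16.8,0],[74.7,-16.8,0]]
U=[(103,163),(136,163),(343,165),(377,165),(113,507),(146,507),(331,507),(363,507),(188,105),(291,105),(285,553),(193,554)]
for fr in ([0,1,2,3],[0,1,3],[0,1,2,3,4]):
    print('bed',fr,*go('sdg',B,U,(180,10),0,[.566,-.2925,.078,.129,t,0],fr))
Cm=[[-80,-30,20],[-80,30,20],[80,30,20],[80,-30,20],[-63,-24.5,20],[-63,24.5,20],[63,24.5,20],[63,-24.5,20]]
Uc=[(100,45),(298,46),(287,553),(113,553),(121,107),(278,106),(272,505),(128,505)]
for fr in ([0,1,2,3],[0,1,3]): print('cr',fr,*go('crg',Cm,Uc,(190,20),0,[.5457,.2345,0,2.8436-np.pi,0,0],fr))
Sm=[[-60,-22,32],[-60,22,32],[60,22,32],[60,-22,32]]
Us=[(93,57),(240,57),(234,450),(100,449)]
for fr in ([0,1,2,3],[0,1,3]): print('st',fr,*go('stg',Sm,Us,(200,40),0,[.6462,-.0088,0,1.5551-np.pi,0,0],fr))
E
python3 fit2.py
```

```text
bed [0, 1, 2, 3] [ 0.5653 -0.29    0.0734  0.1157 -0.4363  0.    ] [[ 0.7328 -0.8576]
 [ 0.3326 -0.7257]
 [ 0.1713 -0.5026]
 [-0.8315 -0.3744]
 [ 1.0228  0.735 ]
 [-0.2713  0.6633]
 [ 0.8116  0.1963]
 [-0.4023  0.1264]
 [-0.1734  0.4894]
 [-0.2943  1.0233]
 [-0.5402 -0.2456]
 [-0.2927 -0.2594]]
bed [0, 1, 3] [ 0.5636 -0.2903  0.078   0.116  -0.4363  0.    ] [[ 0.0361 -1.4178]
 [-0.1967 -1.2851]
 [ 0.7171 -1.0569]
 [-0.1273 -0.928 ]
 [ 0.4637  1.8922]
 [-0.6915  1.8153]
 [ 1.2846  1.3149]
 [ 0.2026  1.2401]
 [-0.4356 -0.3346]
 [-0.035   0.2049]
 [-0.3117  1.0241]
 [-0.4752  1.028 ]]
bed [0, 1, 2, 3, 4] [ 0.5654 -0.29    0.0735  0.1173 -0.4053  0.    ] [[ 0.4945 -0.5255]
 [ 0.1419 -0.4171]
 [ 0.3538 -0.3461]
 [-0.5838 -0.2406]
 [ 1.2202  0.9174]
 [-0.1326  0.8383]
 [ 0.6276  0.3223]
 [-0.6256  0.2451]
 [-0.2709  0.1316]
 [-0.1378  0.5873]
 [-0.6267 -0.6119]
 [-0.1906 -0.611 ]]
cr [0, 1, 2, 3] [ 0.5448  0.2348 -0.0038 -0.2983  0.      0.    ] [[ 0.2329  0.171 ]
 [-0.1038 -0.1434]
 [-0.2369  0.0062]
 [ 0.2547  0.0303]
 [-0.291  -0.251 ]
 [ 0.1672  0.066 ]
 [-0.2181  0.0568]
 [ 0.188   0.0746]]
cr [0, 1, 3] [ 0.545   0.2347  0.     -0.2982  0.      0.    ] [[-0.1966 -0.6434]
 [ 0.2971 -0.9649]
 [ 0.0868  1.1588]
 [-0.0573  1.1889]
 [-0.6319 -0.8019]
 [ 0.4844 -0.4905]
 [ 0.0526  1.0468]
 [-0.0746  1.0696]]
st [0, 1, 2, 3] [ 0.6462 -0.0094 -0.0046 -1.5853  0.      0.    ] [[-0.0283 -0.0442]
 [ 0.0645  0.0079]
 [-0.1993 -0.1243]
 [ 0.1573  0.1657]]
st [0, 1, 3] [ 0.6462 -0.0097  0.     -1.585   0.      0.    ] [[-0.4283 -0.7935]
 [ 0.4406 -0.7514]
 [ 0.132   1.0551]
 [-0.1421  1.3539]]
```

All three objects show the same roughly −4.3 mm depth error, so the true heights match the text. Next I grasp the stone with the fingertips about 12.5 mm above its underside, so they stay clear of the cradle rim.

```bash
python3 - <<'E'
from poses import *
R=orient(-1.5852); q=R2q(R); S=np.array([.6462,-.0096,0])
robot.set_gripper(.066)
robot.goto(S+[0,0,.06],q)
robot.move_l(S+[0,0,.0125],v=.08)
robot.dwell(.1); s=robot.get_state(); print(s['t'],s['tool_pos'],s['contact_force'])
robot.set_gripper(0.03); s=robot.get_state(); print(s['t'],s['opening'],s['tool_pos'],s['contact_force'])
robot.dwell(.1); im,_=shot('wrist','grip')
robot.move_l(S+[0,0,.10],v=.15); robot.dwell(.3)
im,_=shot('wrist','held');s=robot.get_state(); print(s['t'],s['tool_pos'],s['opening'],s['contact_force'])
cv2.imwrite('pics/gh.png',np.hstack([cv2.imread('pics/grip.png')[:,130:400],cv2.imread('pics/held.png')[:,130:400]]))
E
```

```text
13.9417 [ 0.6467 -0.0096  0.013 ] [ 0.0789 -0.3482 -0.1085]
14.675 0.03000949330238946 [ 0.6462 -0.0096  0.0125] [ 0.1555  0.4957 -0.8849]
15.9083 [ 0.6458 -0.0096  0.0993] 0.02989815088149906 [-0.2686 -0.2706  0.5705]
```

View pics/gh.png

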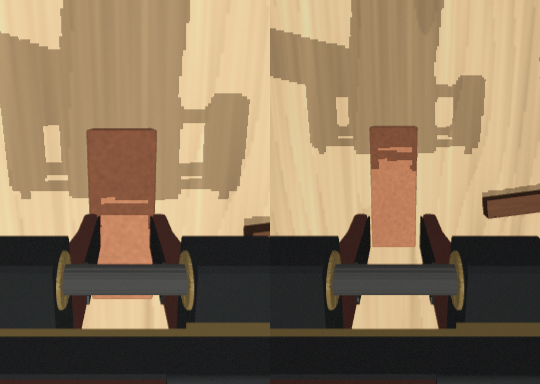

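The fingers closed to 30 mm without holding the 44 mm stone, which is still on the bench in the second picture, top end at about (394,127). I need to see why before moving again.

```bash
python3 - <<'E'
from poses import *
c=robot.calibration('wrist');T=np.linalg.inv(c['T_tool_cam']);K=c['camera_matrix']
C=(K,T[:3,:3],T[:3,3])
print(proj(C,[[0,-.015,0],[0,.015,0],[0,.015,-.01],[0,.015,.01],[-.038,.015,-.01],[0,.0285,-.01],[0,.0,0]]))
for n in('grip','held'):
    im,Cw=load(n); RR=orient(-1.5852)
    P=np.array([[-60,-22,32-4.3],[-60,22,32-4.3],[60,22,32-4.3],[60,-22,32-4.3]])/1000@Rn.from_euler('z',-1.5852).as_matrix().T+[.6462,-.0096,0]
    print(n,proj(Cw,P))
s=robot.get_state();print(s['opening'],s['t'])
for n in('scene','side'):
    im,_=shot(n,n+'1')
    u=proj(cam(n),s['tool_pos'])[0].astype(int);print(n,u)
    z=im[u[1]-60:u[1]+60,u[0]-60:u[0]+60]; cv2.imwrite(f'pics/{n}1z.png',cv2.resize(z,None,fx=3.3,fy=3.3,interpolation=cv2.INTER_CUBIC))
g=cv2.imread('pics/grip.png')[110:310,150:360]; cv2.imwrite('pics/gz.png',cv2.resize(g,None,fx=2.9,fy=2.9,interpolation=cv2.INTER_CUBIC))
cv2.imwrite('pics/ss1.png',np.hstack([cv2.imread('pics/scene1z.png'),cv2.imread('pics/side1z.png')]))
E
```

```text
[[231.1031 212.3938]
 [272.2012 212.3968]
 [272.4137 199.2064]
 [271.9936 225.2831]
 [276.3556 216.623 ]
 [291.1224 199.2086]
 [251.6535 212.3953]]
grip [[216.1669 128.9952]
 [286.329  129.0209]
 [281.8227 297.281 ]
 [221.4874 297.2899]]
held [[229.1221 126.0164]
 [276.8585 126.0327]
 [274.6025 246.2037]
 [231.6248 246.1772]]
0.02989815088149906 15.9083
scene [282 199]
side [279 185]
```

View pics/ss1.png

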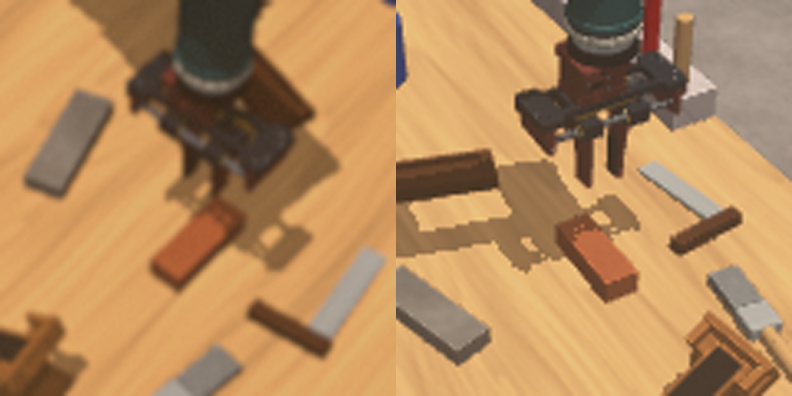

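View pics/gz.png

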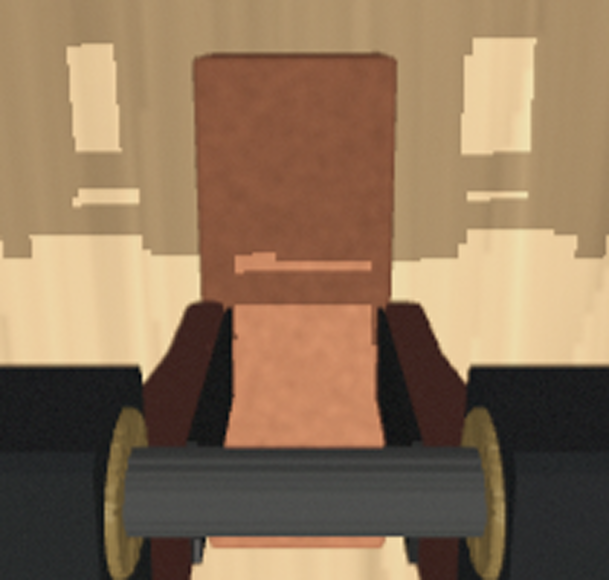

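```bash
python3 - <<'E'
from poses import *
print('tcp_to_grasp',robot.tcp_to_grasp,[a for a in dir(robot) if a[0]!='_'])
S=np.array([.6462,-.0096,0])
robot.move_l(S+[0,0,.016],v=.15)
f0=robot.get_state()['contact_force']; print(f0)
for z in np.arange(.014,-.008,-.002):
    robot.move_l(S+[0,0,z],v=.03); s=robot.get_state(); df=s['contact_force']-f0
    print(round(z,4),s['tool_pos'][2],df,s['t'])
    if df[2]>2.5: break
shot('wrist','touch')
n='side'; im,_=shot(n,'side2'); u=proj(cam(n),s['tool_pos'])[0].astype(int)
cv2.imwrite('pics/side2z.png',cv2.resize(im[u[1]-70:u[1]+40,u[0]-60:u[0]+60],None,fx=5,fy=5,interpolation=cv2.INTER_CUBIC))
E
```

```text
tcp_to_grasp 0.0187 ['IKError', 'calibration', 'capture', 'dwell', 'get_state', 'goto', 'goto_joints', 'hand_in', 'move_l', 'set_gripper', 'solve_ik', 'tcp_to_grasp']
[ 0.1086  1.1037 -0.401 ]
0.014 0.014894132342072576 [ 0.0939 -0.9008 -0.0852] 16.9667
0.012 0.012064428790350766 [ 1.3231 -1.687  -0.287 ] 17.2167
0.01 0.009786941574351074 [-0.1889 -0.9628  0.5428] 17.4667
0.008 0.007779661098229418 [ 1.1217 -0.5409 -0.0097] 17.7167
0.006 0.0058387548964163385 [-0.0991 -0.4599  0.6951] 17.9667
0.004 0.003839928612844913 [ 0.3991 -1.429   0.297 ] 18.2167
0.002 0.0018378090118509605 [0.4081 0.0608 0.2006] 18.4667
0.0 -0.00015499483661941815 [-1.0291 -1.3478 -0.3044] 18.7167
-0.002 -0.0021697467387169628 [ 0.0229 -0.5291 -0.223 ] 18.9667
-0.004 -0.004150810148101779 [ 0.7499 -1.1766 -0.6395] 19.2167
-0.006 -0.005311056760748591 [-1.9876 -0.8922  4.4028] 19.4667
```

View pics/side2z.png

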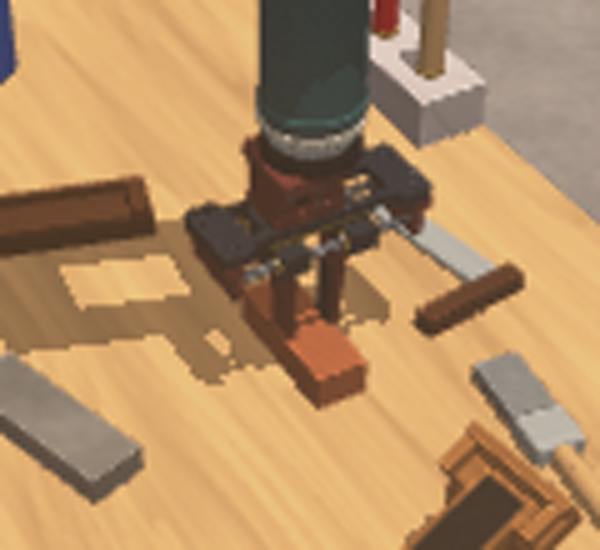

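Contact came at a reported z of −5 mm on a 32 mm stone, and the side view shows the tips resting on its top. So the real fingertips sit about 37 mm behind the reported TCP. Before correcting for that, I'll check the lateral finger offset and whether the calibration dict is stable.

```bash
python3 - <<'E'
from poses import *
np.set_printoptions(precision=6,suppress=True)
print(robot.calibration('wrist')['T_tool_cam'])
C=load('touch')[1]
c=robot.calibration('wrist');T=np.linalg.inv(c['T_tool_cam']);Ct=(c['camera_matrix'],T[:3,:3],T[:3,3])
print(proj(Ct,[[-.037,-.015,-.01],[-.037,.015,-.01],[-.037,0,0],[0,0,0],[0,-.015,0]]))
s=robot.get_state();print(s['tool_pos'],s['orientation'],s['opening'],s['t'],s['contact_force'])
im=cv2.imread('pics/touch.png')[120:300,160:350]; cv2.imwrite('pics/tz.png',cv2.resize(im,None,fx=3,fy=3,interpolation=cv2.INTER_CUBIC))
E
```

```text
[[-0.000837 -0.242665  0.97011  -0.198081]
 [ 1.        0.000142  0.000899  0.001961]
 [-0.000356  0.97011   0.242665 -0.065836]
 [ 0.        0.        0.        1.      ]]
[[225.86266  216.067617]
 [276.236043 216.070738]
 [251.095508 231.772063]
 [251.658014 212.397621]
 [231.107276 212.39611 ]]
[ 0.646588 -0.00965  -0.005303] [ 0.496609  0.503768  0.496156 -0.503415] 0.029771301428059577 19.5667 [-0.742198  0.021722  5.328375]
```

View pics/tz.png

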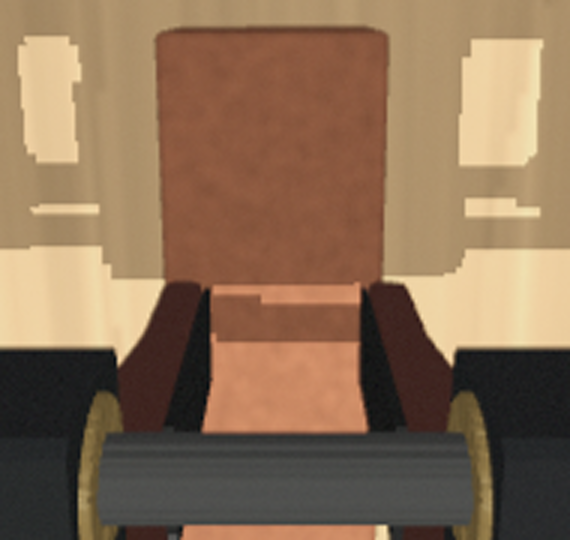

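```bash
for i in 1 2 3 4 5 6; do python3 - <<'E'
from cell import robot
import numpy as np
np.set_printoptions(precision=4,suppress=True)
a=robot.calibration('wrist');print(a['T_tool_cam'][:3,3],robot.calibration('wrist')['T_tool_cam'][:3,3],a['camera_matrix'][0],robot.calibration('side')['t'],robot.calibration('scene')['t'])
E
done
```

```text
[-0.1981  0.002  -0.0658] [-0.1981  0.002  -0.0658] [285.1338   0.     254.6034] [-0.4892  0.248   1.2009] [-0.4149 -0.2224  2.0557]
[-0.1981  0.002  -0.0658] [-0.1981  0.002  -0.0658] [285.1338   0.     254.6034] [-0.4892  0.248   1.2009] [-0.4149 -0.2224  2.0557]
[-0.1981  0.002  -0.0658] [-0.1981  0.002  -0.0658] [285.1338   0.     254.6034] [-0.4892  0.248   1.2009] [-0.4149 -0.2224  2.0557]
[-0.1981  0.002  -0.0658] [-0.1981  0.002  -0.0658] [285.1338   0.     254.6034] [-0.4892  0.248   1.2009] [-0.4149 -0.2224  2.0557]
[-0.1981  0.002  -0.0658] [-0.1981  0.002  -0.0658] [285.1338   0.     254.6034] [-0.4892  0.248   1.2009] [-0.4149 -0.2224  2.0557]
[-0.1981  0.002  -0.0658] [-0.1981  0.002  -0.0658] [285.1338   0.     254.6034] [-0.4892  0.248   1.2009] [-0.4149 -0.2224  2.0557]
```

```bash
python3 fit2.py | grep -A0 -E "^(bed|cr|st)"; python3 fit.py | grep -E "stone|cradle|centre"
```

```text
bed [0, 1, 2, 3] [ 0.5653 -0.29    0.0734  0.1157 -0.4363  0.    ] [[ 0.7328 -0.8576]
--
bed [0, 1, 3] [ 0.5636 -0.2903  0.078   0.116  -0.4363  0.    ] [[ 0.0358 -1.4179]
--
bed [0, 1, 2, 3, 4] [ 0.5654 -0.29    0.0735  0.1173 -0.4053  0.    ] [[ 0.4945 -0.5255]
--
cr [0, 1, 2, 3] [ 0.5448  0.2348 -0.0038 -0.2983  0.      0.    ] [[ 0.2329  0.171 ]
--
cr [0, 1, 3] [ 0.545   0.2347  0.     -0.2982  0.      0.    ] [[-0.1968 -0.6437]
--
st [0, 1, 2, 3] [ 0.6462 -0.0094 -0.0046 -1.5853  0.      0.    ] [[-0.0283 -0.0442]
--
st [0, 1, 3] [ 0.6462 -0.0097  0.     -1.585   0.      0.    ] [[-0.4284 -0.7937]
stone top [ 0.6442 -0.0074  0.0275  1.5551] 
cradle [ 0.5433  0.235  -0.0047  2.8436] 
centre [ 0.5648 -0.2903  0.0765] slope 25.38666164475935 yaw 0.12838734512633918 len 0.14931689582671642 w 0.033542393810431594
```

The fits above were made with the current calibration. In that frame the fingertips sit at tool (−32.7, +2.2, 0) mm, agreeing with both the touch and the finger images. I'll use that as the effective tool point and grasp the stone again.

```bash
cat >> poses.py <<'E'
TIP=np.array([-.0327,.0022,0])   # real fingertip centre in reported tool frame (camera-consistent)
def tcp(G,R): return np.asarray(G)-R@TIP   # TCP command for fingertip centre at G
STONE=np.array([.6462,-.0094,-.0046]); SY=-1.5853
CR=np.array([.5448,.2348,-.0042]); CY=-.2983
BEDF=np.array([.5653,-.2900,.0734]); BY=.1165
E
python3 - <<'E'
from poses import *
R=orient(SY); q=R2q(R); up=np.array([0,0,1])
p=robot.get_state()['tool_pos']; robot.move_l(p+[0,0,.02],v=.15)
robot.set_gripper(.066)
robot.move_l(tcp(STONE+up*.05,R),q,v=.15)
robot.move_l(tcp(STONE+up*.0125,R),v=.08); robot.dwell(.1)
s=robot.get_state(); print(s['t'],s['tool_pos'],s['contact_force'])
robot.set_gripper(0.035); s=robot.get_state(); print(s['t'],s['opening'],s['tool_pos'],s['contact_force'])
if s['opening']>.04:
    robot.move_l(tcp(STONE+up*.07,R),v=.15)
    Rc=orient(CY); robot.goto(tcp(CR+up*.075,Rc),R2q(Rc)); robot.dwell(.3)
    shot('wrist','over'); s=robot.get_state(); print(s['t'],s['opening'],s['tool_pos']-tcp(CR+up*.075,Rc),s['contact_force'])
    im=cv2.imread('pics/over.png')[0:300,140:360]; cv2.imwrite('pics/oz.png',cv2.resize(im,None,fx=2,fy=2,interpolation=cv2.INTER_CUBIC))
E
```

```text
21.5583 [ 0.6444 -0.0094 -0.0245] [ 0.6541 -0.264   0.2393]
22.0333 0.043930108765337976 [ 0.6443 -0.0094 -0.0245] [-0.5012 -0.8499  2.5983]
23.9417 0.04373923043448727 [ 0.0005 -0.0007 -0.    ] [-0.5821  0.3601 -4.875 ]
```

View pics/oz.png

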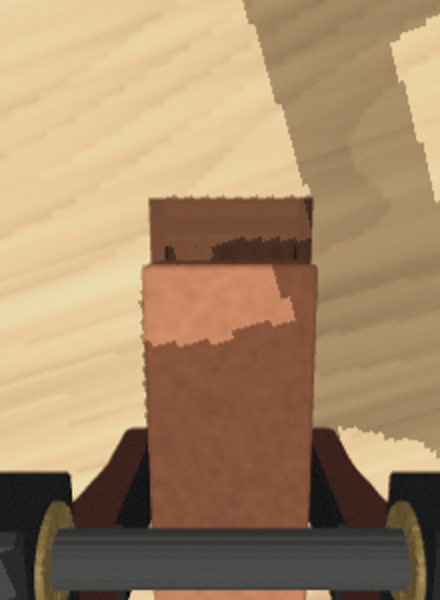

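The stone is held (opening 43.9 mm, about 0.45 kg). In the picture the stone and cradle share a centre column (about 230 in the zoom) and are parallel. I'll check the lengthwise position numerically before lowering.

```bash
python3 - <<'E'
from poses import *
im,C=load('over'); d=np.load('pics/over.npz'); R=q2R(d['q']); P=d['pos']
e=lambda u:(u-[140,0]+.5)*2
st=[P+R@(TIP+[-.0195,y,-.06]) for y in(-.022,.022)]
print('stone end',e(proj(C,st)))
Rz=Rn.from_euler('z',CY).as_matrix()
print('cradle end',e(proj(C,[CR+Rz@[-.08,y,.02] for y in(-.03,.03)])),'recess',e(proj(C,[CR+Rz@[-.063,y,.02] for y in(-.0245,.0245)])))
E
```

```text
stone end [[148.2999 255.4339]
 [324.4575 255.5005]]
cradle end [[154.2447 192.2444]
 [317.4952 191.9767]] recess [[170.4532 239.893 ]
 [301.1979 239.6888]]
```

Stone and cradle show the same shift from prediction (about 2.5–2.8 mm along and 2 mm across), so they agree with each other to about 0.4 mm. Lowering with force checks.

```bash
python3 - <<'E'
from poses import *
R=orient(CY); up=np.array([0,0,1])
robot.move_l(tcp(CR+up*.036,R),v=.08); s=robot.get_state(); f0=s['contact_force']; print(s['t'],f0)
ok=True
for h in (.030,.026,.024,.0228,.0222):
    robot.move_l(tcp(CR+up*h,R),v=.03); s=robot.get_state(); d=s['contact_force']-f0
    print(h,s['tool_pos'][2]-tcp(CR,R)[2],d,s['t'])
    if d[2]>8: ok=False;break
if h<.0245:
    robot.dwell(.1); robot.set_gripper(.062); s=robot.get_state();print(s['t'],s['opening'],s['contact_force'])
    p=s['tool_pos']; robot.move_l(p+[0,0,.06],v=.15)
    # viewing pose, grasp orientation
    robot.move_l(tcp(CR+up*.09,R)+.07*R[:,2],v=.2); robot.dwell(.3)
    shot('wrist','seat'); s=robot.get_state(); print(s['t'],s['tool_pos'])
    im=cv2.imread('pics/seat.png')[10:250,170:340]; cv2.imwrite('pics/sz.png',cv2.resize(im,None,fx=2.5,fy=2.5,interpolation=cv2.INTER_CUBIC))
E
```

```text
24.575 [ 0.6506  0.683  -4.6199]
0.03 0.030018923861315182 [-0.5999 -0.0641 -0.4281] 24.925
0.026 0.0257927209135869 [ 0.3319 -0.8619  0.1258] 25.2083
0.024 0.023871465582035734 [-0.3927 -0.3878  0.2159] 25.4583
0.0228 0.02274088135990196 [-0.1712 -0.9006  0.1866] 25.7083
0.0222 0.022433589484970984 [-0.9546 -0.6659  3.2658] 25.9583
26.5667 0.0622679821186907 [ 0.7718 -0.0239  1.0074]
27.9667 [0.6101 0.2125 0.0531]
```

View pics/sz.png

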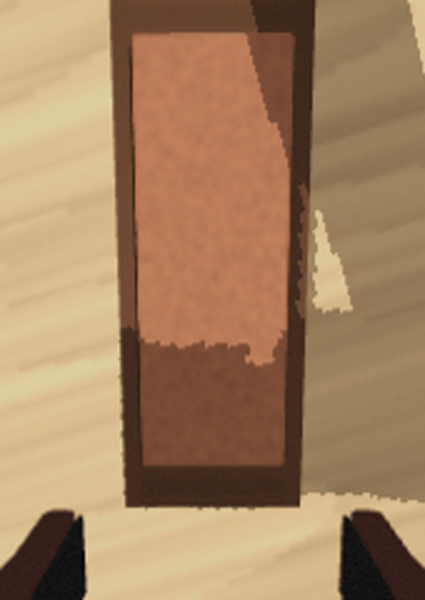

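The stone is centred and seated in the recess, and contact came at the predicted height. Next I grasp the cradle. First I'll check bottle clearance, IK at the bed, and whether the calibration dict has changed again.

```bash
python3 - <<'E'
from poses import *
print(robot.calibration('wrist')['T_tool_cam'][:3,3])
print('glue',bp(cam('scene'),(176,306),0),bp(cam('side'),(357,316),0),'jar',bp(cam('scene'),(150,272),0), bp(cam('side'),(306,333),0))
R=orient(BY,TILT); n=-R[:,0]; s=robot.get_state()
for h in(.0035,.07,.10): print(h,tcp(BEDF+n*h,R),robot.solve_ik(tcp(BEDF+n*h,R),R2q(R)))
print('body corners',[(BEDF+n*.083+R[:,1]*a) for a in(-.089,.089)])
E
python3 fit2.py | grep -E "^(bed|cr|st)"|cut -c1-70
```

```text
[-0.1981  0.0007 -0.0638]
glue [[ 0.6103 -0.5222  0.    ]] [[ 0.5974 -0.5327  0.    ]] jar [[ 0.4501 -0.4945  0.    ]] [[ 0.4368 -0.5034  0.    ]]
0.0035 [ 0.5778 -0.2908  0.0469] [-0.795   0.4675  1.886   0.628   0.6047 -2.9726]
0.07 [ 0.5499 -0.294   0.1072] [-0.8408  0.3492  1.8788  0.5459  0.7283 -2.9067]
0.1 [ 0.5373 -0.2955  0.1344] [-0.8626  0.2982  1.8693  0.5168  0.7894 -2.8842]
body corners [array([ 0.5408, -0.3825,  0.1486]), array([ 0.5201, -0.2057,  0.1486])]
bed [0, 1, 2, 3] [ 0.5674 -0.2915  0.0743  0.1157 -0.4363  0.    ] [[ 
bed [0, 1, 3] [ 0.5659 -0.2916  0.078   0.1159 -0.4363  0.    ] [[ 0.1
bed [0, 1, 2, 3, 4] [ 0.5675 -0.2914  0.0744  0.1172 -0.4057  0.    ] 
cr [0, 1, 2, 3] [ 0.5463  0.2326 -0.0038 -0.2983  0.      0.    ] [[ 0
cr [0, 1, 3] [ 0.5466  0.2325  0.     -0.2982  0.      0.    ] [[-0.19
st [0, 1, 2, 3] [ 0.6445 -0.0115 -0.0046 -1.5853  0.      0.    ] [[-0
st [0, 1, 3] [ 0.6446 -0.0118  0.     -1.5851  0.      0.    ] [[-0.42
```

Calibration dict toggles slightly (back to the first version), but the targets and the tip offset come from one version, and the insertion confirmed it. Bottles are clear. q6 nears its limit at the bed, so I'll use a yaw 0.013 smaller. Now grasping and lifting the cradle.

```bash
python3 - <<'E'
from poses import *
R=orient(CY); up=np.array([0,0,1])
robot.set_gripper(.085)
robot.move_l(tcp(CR+up*.06,R),v=.2)
robot.move_l(tcp(CR+up*.0035,R),v=.1); robot.dwell(.1)
s=robot.get_state(); print(s['t'],s['tool_pos']-tcp(CR+up*.0035,R),s['contact_force'])
robot.set_gripper(.05); s=robot.get_state(); print(s['t'],s['opening'],s['tool_pos'],s['contact_force'])
if s['opening']>.056:
    robot.move_l(tcp(CR+up*.03,R),v=.06); robot.dwell(.1)
    shot('wrist','lift1'); s=robot.get_state(); print(s['t'],s['opening'],s['contact_force'])
    shot('side','lift2')
    a=cv2.resize(cv2.imread('pics/lift1.png')[0:300,130:380],None,fx=1.6,fy=1.6); b=cv2.resize(cv2.imread('pics/lift2.png')[80:240,160:320],(380,380),interpolation=cv2.INTER_CUBIC)
    o=np.zeros((480,780,3),np.uint8); o[:,:400]=a; o[:380,400:]=b; cv2.imwrite('pics/lift.png',o)
E
```

```text
29.8833 [0.0009 0.0002 0.0007] [-0.1022  0.782   0.6258]
30.4 0.059750352265766325 [ 0.5443  0.2327 -0.0331] [-0.3127 -0.3256  2.8404]
31.1417 0.05944861078102883 [ 0.3347 -0.2751 -6.0606]
```

View pics/lift.png

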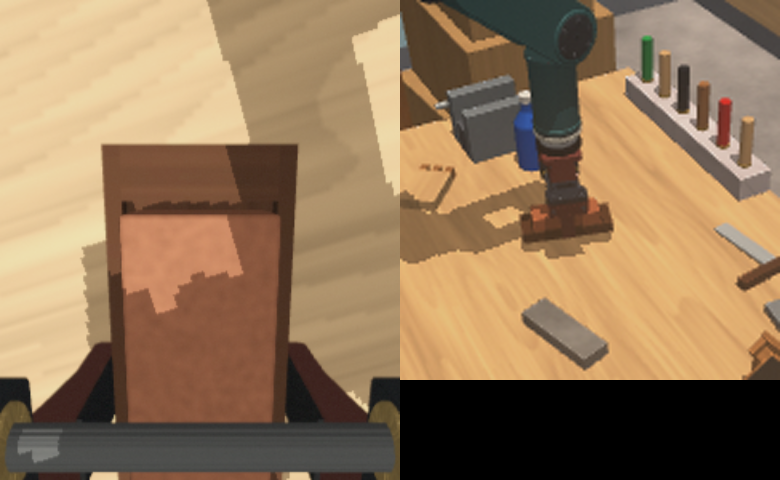

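The cradle is lifted with the stone still seated: stone end at about (200,214), cradle end at row 145, level in the side view. Carrying it to the pre-pose above the bed.

```bash
python3 - <<'E'
from poses import *
up=np.array([0,0,1]); R0=orient(CY)
robot.move_l(tcp(CR+up*.13,R0),v=.15)
R=orient(BY-.013,TILT); n=-R[:,0]
robot.goto(tcp(BEDF+n*.09,R),R2q(R))
robot.move_l(tcp(BEDF+n*.045,R),v=.1); robot.dwell(.3)
P=tcp(BEDF+n*.045,R)
shot('wrist','pre'); s=robot.get_state(); print(s['t'],s['tool_pos']-P,s['qpos'],s['opening'],s['contact_force'])
shot('side','pre2')
im=cv2.imread('pics/pre.png')[20:280,120:390]; cv2.imwrite('pics/pz.png',cv2.resize(im,None,fx=2.3,fy=2.3,interpolation=cv2.INTER_CUBIC))
im=cv2.imread('pics/pre2.png')[130:310,210:410]; cv2.imwrite('pics/p2z.png',cv2.resize(im,None,fx=3,fy=3,interpolation=cv2.INTER_CUBIC))
E
```

```text
34.875 [ 0.0001 -0.0004  0.0005] [-0.8207  0.3903  1.8872  0.5725  0.6718 -2.914 ] 0.0599379052051166 [ 0.3722  0.735  -7.1216]
```

View pics/pz.png

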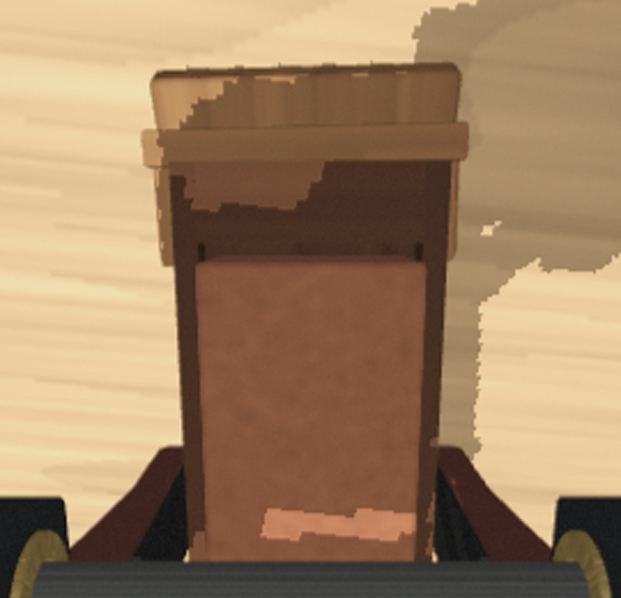

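View pics/p2z.png

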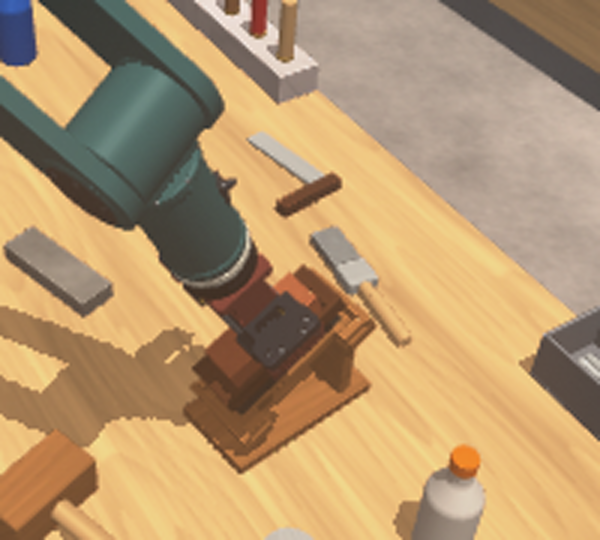

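The unit is above the nest. In the picture the cradle end (row ~161 zoomed) sits about 4.1 mm short of the end stop's inner edge, where 4.0 is ideal, and sideways it is centred within about 0.3 mm once yaw is allowed for. Lowering with force checks.

```bash
python3 - <<'E'
from poses import *
R=orient(BY-.013,TILT); n=-R[:,0]
robot.move_l(tcp(BEDF+n*.02,R),v=.06); s=robot.get_state(); f0=s['contact_force']; print(s['t'],f0)
for h in (.016,.012,.008,.006,.005,.0042,.0036,.003,.0024,.0018,.0012,.0006):
    robot.move_l(tcp(BEDF+n*h,R),v=.03); s=robot.get_state(); d=s['contact_force']-f0
    print(h,round((s['tool_pos']-tcp(BEDF,R))@n,4),'fn %.1f fx %.1f fy %.1f'%(d@n,d@R[:,2],d@R[:,1]),s['t'],round(s['qpos'][5],3))
    if d@n>5 or np.linalg.norm(d)>10: break
shot('side','low'); shot('wrist','low1')
im=cv2.imread('pics/low.png')[160:290,240:380]; cv2.imwrite('pics/lz.png',cv2.resize(im,None,fx=4,fy=4,interpolation=cv2.INTER_CUBIC))
im=cv2.imread('pics/low1.png')[20:280,120:390]; cv2.imwrite('pics/l1z.png',cv2.resize(im,None,fx=2.3,fy=2.3,interpolation=cv2.INTER_CUBIC))
E
```

```text
35.4917 [-0.007   0.1858 -7.397 ]
0.016 0.016 fn 0.7 fx -0.6 fy 0.1 35.775 -2.944
0.012 0.0119 fn 1.3 fx 0.0 fy 0.4 36.0583 -2.949
0.008 0.0078 fn 0.7 fx 0.6 fy 0.1 36.3417 -2.953
0.006 0.0059 fn 1.5 fx 0.3 fy -0.3 36.5917 -2.956
0.005 0.005 fn 1.3 fx 0.1 fy -1.5 36.8417 -2.957
0.0042 0.0047 fn 9.0 fx -1.0 fy 0.1 37.0917 -2.958
```

View pics/lz.png

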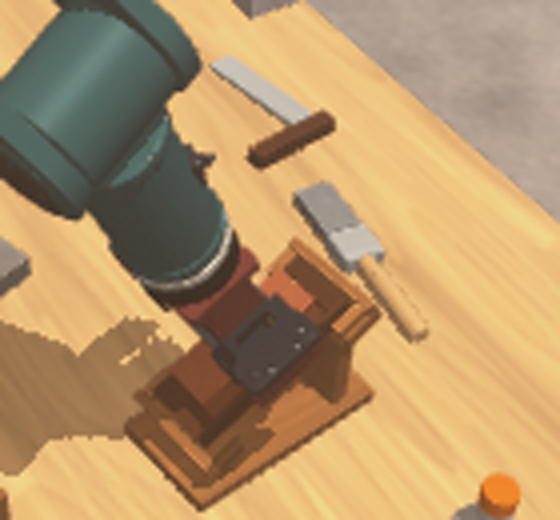

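View pics/l1z.png

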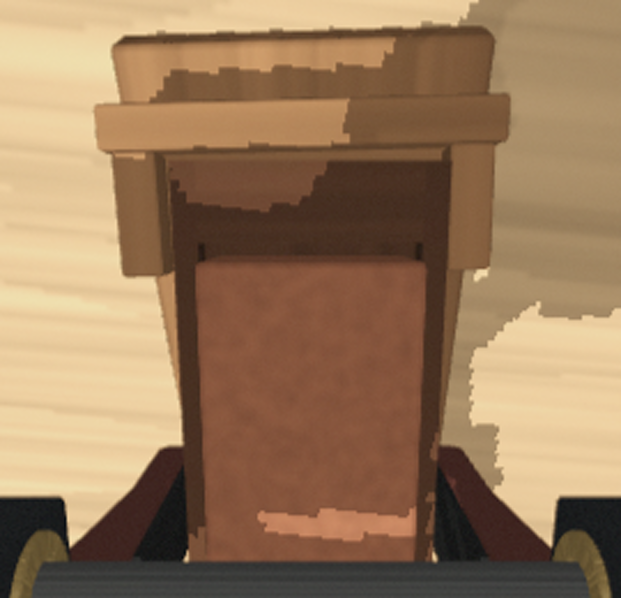

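Contact is at the expected depth (4.7 mm against 3.5) with almost no sideways force, and the picture shows the cradle between the cheeks and clear of the end stop. Releasing and backing off square to the bed.

```bash
python3 - <<'E'
from poses import *
R=orient(BY-.013,TILT); n=-R[:,0]
robot.set_gripper(.084); s=robot.get_state(); print(s['t'],s['opening'],s['contact_force'])
robot.move_l(tcp(BEDF+n*.06,R),v=.12)
robot.move_l(tcp(BEDF+n*.0873,R)+R[:,2]*.064,v=.15); robot.dwell(.3)
shot('wrist','fin'); s=robot.get_state(); print(s['t'],s['contact_force'])
shot('side','fin2')
im=cv2.imread('pics/fin.png')[10:250,150:360]; cv2.imwrite('pics/fz.png',cv2.resize(im,None,fx=2.5,fy=2.5,interpolation=cv2.INTER_CUBIC))
im=cv2.imread('pics/fin2.png')[160:290,240:380]; cv2.imwrite('pics/f2z.png',cv2.resize(im,None,fx=4,fy=4,interpolation=cv2.INTER_CUBIC))
E
```

```text
37.775 0.08404557925470223 [-0.0605  0.1745 -0.162 ]
39.3583 [ 0.9886 -0.1365  0.5861]
```

View pics/fz.png

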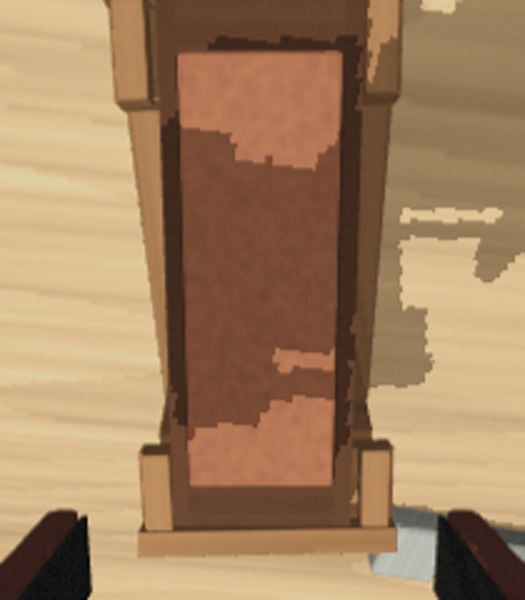

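View pics/f2z.png

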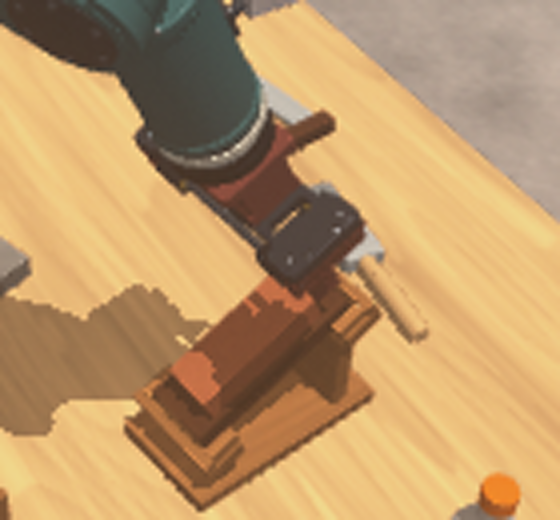

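The view shows the cradle between all the cheeks with the stone seated. One wider view will let me check both ends and flatness numerically.

```bash
python3 - <<'E'
from poses import *
R=orient(BY-.0,TILT); n=-R[:,0]
robot.move_l(BEDF+n*.14+R[:,2]*.064,R2q(R),v=.15); robot.dwell(.3)
shot('wrist','fin3'); s=robot.get_state(); print(s['t'],s['contact_force'],robot.calibration('wrist')['T_tool_cam'][:3,3])
im=cv2.imread('pics/fin3.png')[10:200,180:310]; cv2.imwrite('pics/f3z.png',cv2.resize(im,None,fx=3.15,fy=3.15,interpolation=cv2.INTER_CUBIC))
E
```

```text
40.475 [ 0.1776  0.4779 -0.5387] [-0.1974 -0.0001 -0.0646]
```

View pics/f3z.png

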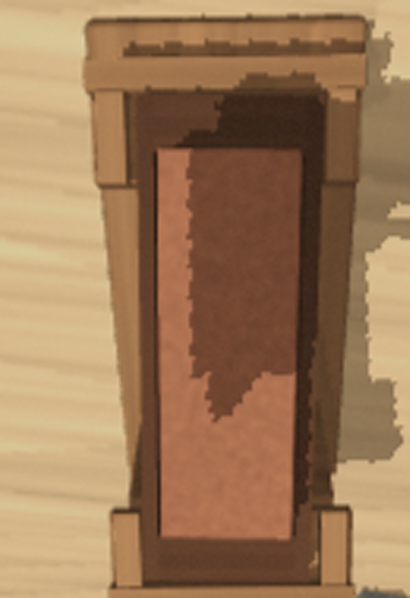

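```bash
cat > fit3.py <<'E'
import io,contextlib
with contextlib.redirect_stdout(io.StringIO()):
    from fit2 import *
B=B[:8];U=[(96,185),(129,185),(326,185),(357,185),(111,509),(142,509),(320,509),(351,509)]
b,r=go('fin3',B,U,(180,10),0,[.5653,-.29,.0734,.1165,t,0],[0,1,2,3]); print('bed',b,np.abs(r).max())
Us=[(157,149),(301,149),(294,538),(160,538)]
Sm=[[-60,-22,0],[-60,22,0],[60,22,0],[60,-22,0]]
Rb=Rn.from_euler('zyx',b[3:6]).as_matrix()
for fr in([0,1,2,3],[0,1,2,3,4]):
    c,r=go('fin3',Sm,Us,(180,10),0,list(b[:3]+Rb@[0,0,.042])+list(b[3:]),fr)
    print('stone top in bed (exp 0,0,.042)',Rb.T@(c[:3]-b[:3]),'dyaw',c[3]-b[3],'dpitch',c[4]-b[4],np.abs(r).max())
E
python3 fit3.py
```

```text
bed [ 0.5679 -0.2924  0.0721  0.1126 -0.4363  0.    ] 1.4340733160585444
stone top in bed (exp 0,0,.042) [-0.0006 -0.0018  0.0447] dyaw -0.012921213902723327 dpitch 0.0 0.4852588569093257
stone top in bed (exp 0,0,.042) [-0.0013 -0.0018  0.0451] dyaw -0.01533738227451971 dpitch -0.05906034997304921 0.5129100219943723
```

The camera puts the stone top within about 2.7 mm of the expected height, but pitch from four corners is too noisy to settle flatness. There are 17 s left, so I'll gently touch the stone's top near each end with closed fingers. That measures both ends directly and presses down anything standing proud.

```bash
python3 - <<'E'
from poses import *
R=orient(BY-.013,TILT); n=-R[:,0]; q=R2q(R)
robot.set_gripper(.012)
for x in (.045,-.045):
    G=BEDF+R[:,2]*x
    robot.move_l(tcp(G+n*.052,R),q,v=.2); robot.dwell(.1); f0=robot.get_state()['contact_force']
    for h in np.arange(.047,.036,-.001):
        robot.move_l(tcp(G+n*h,R),v=.04); s=robot.get_state(); fn=(s['contact_force']-f0)@n
        if fn>3: break
    print(x,'contact h cmd %.4f act %.4f fn %.1f'%(h,(s['tool_pos']-tcp(G,R))@n,fn),s['t'],s['qpos'][5])
    robot.move_l(tcp(G+n*.06,R),v=.15)
    if s['t']>50: break
print(robot.get_state()['t'])
E
```

```text
0.045 contact h cmd 0.0420 act 0.0424 fn 5.4 44.0417 -2.788971819813842Traceback (most recent call last):
  File "<stdin>", line 6, in <module>
cell.IKError: the arm cannot follow that straight line within its joint ranges
```

At the high end contact came at 42.4 mm against 42 expected. The low-end probe ran into the q6 limit, so I'll repeat it with the tool turned a little.

```bash
python3 - <<'E'
from poses import *
R0=orient(BY,TILT); R=orient(BY-.2,TILT); n=-R0[:,0]; R=Rn.from_rotvec(n*-.2).as_matrix()@R0; q=R2q(R)
G=BEDF+R0[:,2]*-.04
try:
    robot.move_l(tcp(G+n*.058,R),q,v=.2); robot.dwell(.1); f0=robot.get_state()['contact_force']
    for h in np.arange(.046,.036,-.001):
        robot.move_l(tcp(G+n*h,R),v=.04); s=robot.get_state(); fn=(s['contact_force']-f0)@n
        if fn>3: break
    print('contact h cmd %.4f act %.4f fn %.1f'%(h,(s['tool_pos']-tcp(G,R))@n,fn),s['t'],s['qpos'][5])
except robot.IKError as e: print(e)
robot.move_l(robot.get_state()['tool_pos']+n*.08,v=.15); robot.dwell(.2)
s=robot.get_state(); print(s['t'],s['contact_force'])
im,_=shot('side','end'); im2,_=shot('wrist','end2'); cv2.imwrite('pics/ez.png',np.hstack([cv2.resize(im[160:290,240:380],(420,390),interpolation=cv2.INTER_CUBIC),cv2.resize(im2[20:250,130:355],(380,390))]))
E
```

```text
contact h cmd 0.0420 act 0.0423 fn 6.0 46.4333 -2.858003432041674
47.3167 [ 0.5131 -0.7819  0.1562]
```

View pics/ez.png

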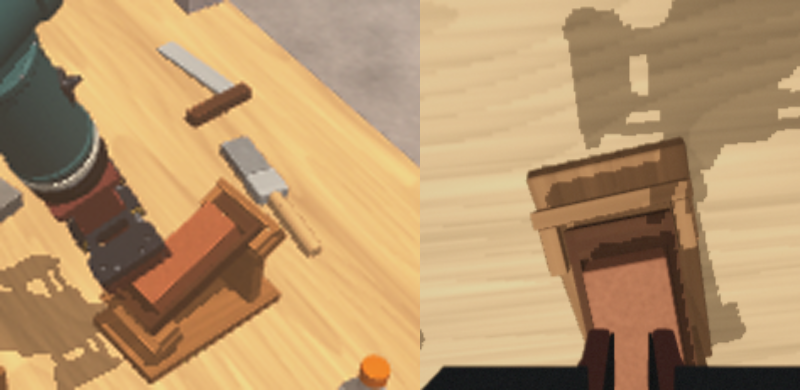

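Both ends touched at 42.3–42.4 mm, so the cradle lies flat on the bed and the stone is down in the recess. The views show the unit home, with the gripper clear and free of contact force. Handing in.

```bash
python3 -c "
from cell import robot
robot.hand_in(); print(robot.get_state()['t'])"
```

```text
the job is handed in; nothing more can be done
the job is handed in; nothing more can be done
```

I seated the stone in the cradle's recess on the bench, then carried the two as one unit to the sloping stand. I lowered them square into the nest, let go, backed off and handed in at about 47 s. No verdict was reported.

**Last checks**
- **Height and flatness:** a light touch (about 6 N) on the stone's top met contact at 42.4 mm near the high end and 42.3 mm near the low end. Expected is 42 mm, so the cradle is flat on the bed and the stone is down in the recess.
- **Position in the nest:** the wrist-camera fit put the stone about 1 mm off along the bed and 2 mm across it, turned by 0.013–0.015 rad.
- **End state:** the gripper was clear of everything, with no contact force. I saw no bystander moved, but did not measure them.

**What failed or disagreed**
- **First grasp:** the fingers closed above the stone without holding it. Touching the stone showed the real fingertips about 37 mm behind the reported TCP, not at it. I corrected for this in every later move.
- **Wrist calibration:** it changed by 1–2 mm between calls and read about 4–5 mm low in height. I relied on relative measurements and contact instead.
- **Camera check of the final pose:** it put the stone top 2.7 mm too high and tilted by 0.06 rad. The two touches did not bear this out, so I took it as camera noise.
- **Joint limit:** the first low-end touch was refused near the last joint's limit, so I repeated it with the tool turned.

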